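# Unclip the battery cover of a second-hand radio

### The arm

A 7-joint arm with a two-finger parallel gripper is mounted at the origin on the work surface. World frame = base frame: x ahead of the robot, y to its left, z up, the work surface at z = 0. Lengths are in m, angles in rad, forces in N, time in s.
With the tool pointing down it reaches from about 0.425 to 0.925 m from the base axis. Payload 6.8 kg.
Tool frame: the origin (TCP) lies on the front face of the gripper's body, between the roots of the fingers; the fingertips stand 73 mm ahead of it and the grasp point (between the pads) lies 54 mm ahead of it; z points along the fingers, y is the line along which they close (so a half turn about z gives the same grasp; the last joint's range is limited). The gripper opens to 85 mm and grips with 20 to 120 N. Pads are 22 mm wide; open, the fingers measure 114 mm over their backs; the gripper's body (76 mm by 85 mm) begins 54 mm behind the grasp point. The pads swing forward as they close: fully open they stand 13 mm farther back than shut.
Start: joints at [1.238, 0.477, 0.022, 1.555, -0.011, 1.109, -0.083], TCP at [0.15, -0.658, 0.304] pointing down, gripper open.
Joint ranges: [-2.96, 2.96], [-0.34, 2.1], [-1.41, 1.46], [0.24, 2.44], [-1.37, 4.51], [0.17, 1.92], [-2.96, 2.96]. Speed limits (rad/s): [2.39, 2.39, 3.14, 3.14, 3.14, 3.14, 3.14].

### API

Orientations are given as a unit quaternion [w, x, y, z].
In Python, from station import bot, optics gives the robot as it stands.
- The arm moves only by the tool drive_tool, never from a script. Its argument "deltas" is a list of rows, each an object with "gripper": the closure in counts, from 0 (fully open) to 255 (shut); "offset": the shift along the tool's x, y, z in units of 1000 mm (1.0 is 1000 mm), a list of three; "angular": the turn, a rotation vector about the tool's x, y, z in units of 45 degrees (1.0 is 45 degrees), a list of three. In form: [{"gripper": gripper, "offset": [dx, dy, dz], "angular": [rx, ry, rz]}, ...]. A call has 1 to 5 rows; each row is the pose to reach, as a shift and turn from the pose commanded when the call began, along the tool's axes at that moment; what a row does not reach only later rows make up. A row lasts 1/10 s, in which the tool goes at most 50 mm and 8.59 degrees, less where a joint would pass 70% of its speed; a pose out of reach is approached as far as the arm can. A call with a number of a shift or a turn outside -1 to 1 is refused whole. A call with a gripper value outside its range is refused whole. The fingers move at their own pace and stop on an object; "grip_force" is the grip in N (left out, the last holds). Time passes only in rows, so rows that repeat a pose let the fingers close. It gives the time, the measured TCP pose, the force, the opening and the grip force at its end, in the units of the state.
- bot.get_obs(): the state, without advancing time (a new reading comes with each control period).
- optics.read_camera(name): name is "scene" or "side" or "wrist"; returns the picture (400x640x3 uint8, blue, green, red); there is no depth.
- optics.camera_model(name): a dict with "fx", "fy", "cx", "cy" (pixels), "cam_to_world" (4x4, takes a point from camera to world coordinates). Camera axes: x right, y up, looking along -z (the intrinsics and any distortion apply to the point x, -y, -z); pixel columns grow to the right and rows downward; lengths in m; the calibration is good to about 2 mm. A picture is of the moment at which its call begins: read the wrist's pose just before it. camera_model takes no time and is no camera call; for the wrist camera it gives the pose at the moment of the call.
- bot.hand_in(): hands the job in; it is judged then, once.
The state is a dict: "t": time; "q": joint angles; "joint_vel": joint speeds; "joint_torque": joint torques, N m; "eef_pos": TCP position; "tool_rot": TCP orientation; "contact_force": force on the tool from outside, world axes, zero at the start; "torque": the same for the moment, N m; "gripper_width": opening from 0.0 (shut) to 1.0 (fully open); "grasp_force": force on a finger pad.
Only numpy, scipy, OpenCV 4.12 (cv2) and the standard library are available. Lean on these libraries where they do the work, as an engineer would, in place of code of your own. Each camera call takes 0.05 s, during which the arm holds its last target. There are 200 camera calls.

### The job

Open the battery compartment of the radio that lies on its face: press the cover's snap tab inward, gently, so that the tab's end of the cover springs up, then tilt the cover up, draw its tongues out from under the lip without forcing them, and lift it off. Lay the cover down, grip bar up, in the large empty section of the parts tray; set it down, do not drop it. Leave everything else where it is.

Things in the scene. Friction and masses are not known exactly. Their poses are not given: they have to be found in the camera images.
- radio: Portable radio lying on its face, 180 (x) x 220 (y) x 80 mm high, fixed, plastic. Origin: centre of its underside, z up. Its back (now the top, 80 mm up) has a battery opening closed by the cover. A carry handle (to x +142 mm, up to 52 mm high) is on its +x side.
- opening (a point): Centre of the battery opening (95 along x, 90 mm along y) at the level of the radio's back, 80 mm up. Axes as the radio's. The tab is at its -x edge, so 'inward' is +x. Under the cover a sprung pin (7.5 N, 12 mm stroke, 24 mm to the -x of here) pushes the cover up.
- cover: Battery cover, about 90 g, plate 92 (x) x 87 (y) x 4 mm, flush with the radio's back when shut, its axes then parallel to the radio's, with 1 to 2 mm of play. Origin: centre of the plate's underside (shut: radio x +4, y 0, z +76 mm). Tab at its -x end, tongues at +x, grip bar along x on top. Ribs under it are 17 mm deep: on a flat floor it lies level, origin 17 mm up.
- tongues (a point): Midway between the roots of the cover's two tongues, at its +x edge, 3.5 mm below the plate's underside. They reach 8.5 mm in +x under the opening's 5 mm thick lip. The cover hinges up about here. As the tab's foot hangs 17.5 mm below the plate, tilt the cover to 0.3 rad about here, then draw it 14 mm towards the radio's -x; then it lifts free. Over 15 N of pull wrenches them.
- thumb (a point): Nominal middle of the outer (-x) face of the snap tab's thumb piece (26 mm wide in y, 16 high, 3 thick), fixed in the cover, axes as the cover's, 9 mm above the radio's back when shut (the piece's top: 18, its foot: 2 mm). The plastic has taken a set: the real face stands up to 7 mm nearer or farther along x than this point, so find it by feel.
- barb (a point): Middle of the tab's barb under the lip, 7 mm below the radio's back when shut. The tab flexes straight inward (+x) by 5 mm at most, spring 1.6 N/mm, then is hard; 3.5 to 4.5 mm free it: 6 to 10 N; it breaks at 16 N. A finger's friction can hold the cover down: keep pressing and rise 8 mm with the tab, then let go. Freed, the cover stays up on the pin, tilted 0.15 to 0.18 rad.
- bar (a point): Centre of the cover's grip bar (50 along x, 12 wide, 22 mm high), half-way up, 15 mm above the underside of the plate, 11 mm above the plate's top. Axes as the cover's. Grip it across its 12 mm width.
- tray: Dark steel parts tray 180 (x) x 260 (y) x 30 mm high, walls 4 mm, fixed. Origin: centre of its underside, z up. A divider at y +60 mm parts it into a small section (+y, with two batteries) and a large empty one (-y).
- place (a point): Centre of the floor of the tray's large section (172 x 184 mm inside), 4 mm above the table. Axes as the tray's.
- cell_a: Battery, 26 mm across, 49 high, upright in the tray's small section; to be left alone. Origin: centre of its underside.
- cell_b: The other battery, as cell_a.
- tin: Small metal tin 34 x 26 x 15 mm on the radio's back near a corner, to be left alone. Origin: centre of its underside.
- jar: Glass jar, 64 mm across, 85 high, a bystander. Origin: centre of its underside.
- driver: Screwdriver lying on the table, a bystander.
Mind the look-alikes: they are no part of the job. Leave any purple, red or turquoise look-alike of the cover alone.

How it is judged:
By the outcome, as a careful person would: the job done as asked, in the order asked, and still so for the second after the job is handed in, with the robot touching nothing.
It also fails if it takes over 67 s, if anything falls off the work surface, if the arm or the gripper's body presses on something with over 40 N, if the wrist force passes 120 N, or if a joint passes its speed limit or range.

## Working session

There is one attempt and no reset: what is moved stays moved. The work goes in short steps, Python scripts to look and compute and a tool call to move; the robot and the scene stay as the last step left them, time stands still between calls to the robot, and variables do not carry over. Pictures are saved under pics/ and viewed, at most 13 in all, crops included, and the job is handed in when it is done.

Besides the shell and the picture viewer there is one more tool, called after "Call:" in YAML: its name, and indented under it one key for each argument. drive_tool: Moves the arm, as the interface text tells. Its arguments: {"type":"object","properties":{"deltas":{"type":"array"},"grip_force":{"type":"number"}},"required":["deltas"]}

```bash
mkdir -p pics; ls
python3 - <<'E'
from station import bot, optics
import cv2, numpy as np
print(bot.get_obs())
ims=[optics.read_camera(n) for n in("scene","side")]
for n,i in zip(("scene","side"),ims):
    m=optics.camera_model(n); print(n,{k:np.round(v,4).tolist() if k=='cam_to_world' else v for k,v in m.items()})
    cv2.imwrite(f"pics/{n}0.png",i)
E
```

```text
pics
{'t': 0.0, 'q': array([ 1.23789193,  0.47777228,  0.02233366,  1.55647969, -0.01150834,
        1.10929474, -0.08308011]), 'joint_vel': array([-0.00098897, -0.00144605, -0.00145619, -0.00156757, -0.00028913,
       -0.00043601,  0.00115436]), 'joint_torque': array([ 6.92622743e-04, -5.96452117e+01,  1.60786740e+00, -2.81192029e+01,
        1.23925356e-02,  9.30491136e-03,  9.73416803e-06]), 'eef_pos': array([ 0.15036182, -0.65755465,  0.30293221]), 'tool_rot': array([-8.98131251e-04,  9.93686702e-01,  1.12186918e-01, -1.64309269e-04]), 'contact_force': array([ 0.39752527,  0.38165148, -0.13257276]), 'torque': array([ 0.06746684, -0.04624468, -0.02313529]), 'grasp_force': 0.0, 'gripper_width': 0.9986814884207371}
scene {'fx': 437.39563201946305, 'fy': 437.39563201946305, 'cx': 311.0728890050585, 'cy': 200.32971807594419, 'cam_to_world': [[-0.254, -0.6224, 0.7404, 1.2228], [0.9672, -0.1608, 0.1966, 0.283], [-0.0033, 0.766, 0.6428, 0.672], [0.0, 0.0, 0.0, 1.0]]}
side {'fx': 396.8783849472277, 'fy': 396.8783849472277, 'cx': 320.70405073793756, 'cy': 200.84123361783168, 'cam_to_world': [[-0.9844, 0.127, -0.122, 0.4297], [-0.1759, -0.6714, 0.72, 0.7577], [0.0096, 0.7302, 0.6832, 0.7078], [0.0, 0.0, 0.0, 1.0]]}
```

View pics/scene0.png

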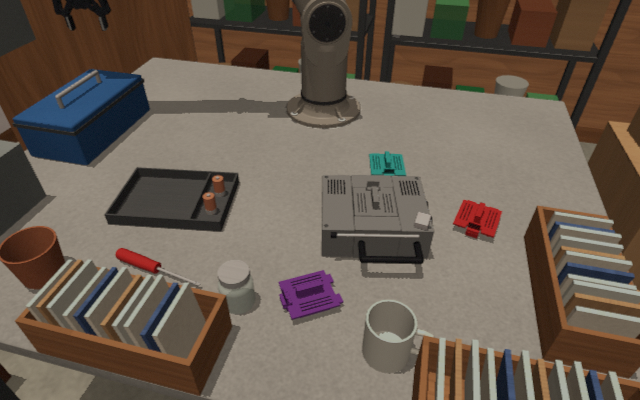

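View pics/side0.png

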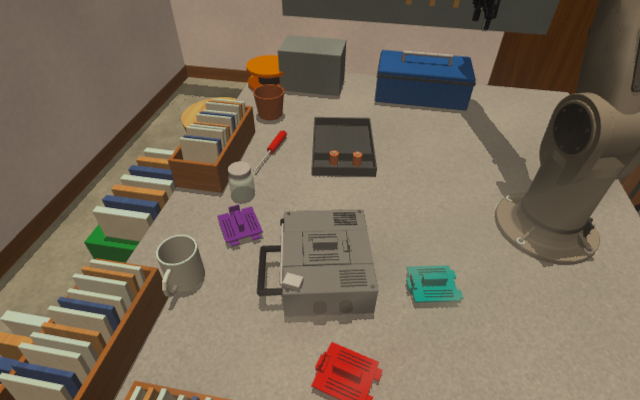

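The scene view shows the grey radio at (375,215), handle towards the camera at (390,250), tab at (374,183) on the robot's side, tin at (423,219), tray at (175,198) with its cells at (215,195). Candidates for the cover: grey cover in the radio at (376,200) (the right one); look-alikes are purple (310,293), red (478,218) and turquoise (387,163). Next is a close crop.

Run:
```python
import cv2, numpy as np
a=cv2.imread('pics/scene0.png')[165:265,312:442]; b=cv2.imread('pics/side0.png')[200:320,260:390]
a=cv2.resize(a,(780,600),interpolation=cv2.INTER_CUBIC)
b=cv2.resize(b,(650,600),interpolation=cv2.INTER_CUBIC)
cv2.imwrite('pics/a1.png',a);cv2.imwrite('pics/b1.png',b)
```

```text
(no output)
```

View pics/a1.png

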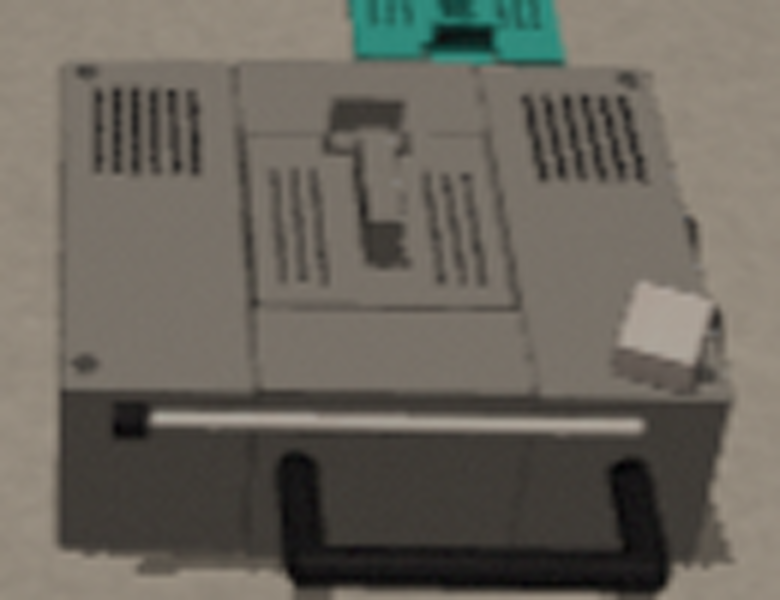

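View pics/b1.png

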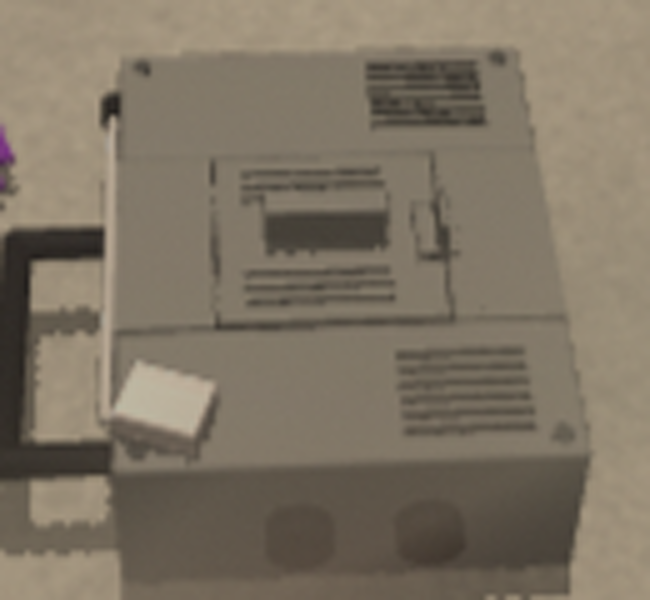

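The crops confirm the grey cover sits shut in the radio, with its bar along radio x. The tab is at scene crop (365,140) and side crop (430,228). The radio's top corners are readable in both views, so I'll cast rays on them.

```bash
cat > h.py <<'E'
import numpy as np, cv2
from scipy.spatial.transform import Rotation as R
def cast(m,px,z):
    """pixels -> world points on the plane at height z"""
    px=np.atleast_2d(px).astype(float); T=np.array(m['cam_to_world'])
    d=np.c_[(px[:,0]-m['cx'])/m['fx'],-(px[:,1]-m['cy'])/m['fy'],-np.ones(len(px))]@T[:3,:3].T
    return T[:3,3]+d*((z-T[2,3])/d[:,2])[:,None]
def proj(m,P):
    T=np.array(m['cam_to_world']);p=(np.atleast_2d(P)-T[:3,3])@T[:3,:3]
    return np.c_[m['cx']-m['fx']*p[:,0]/p[:,2],m['cy']+m['fy']*p[:,1]/p[:,2]]
def rot(o): q=np.array(o['tool_rot']); return R.from_quat(q[[1,2,3,0]])
E
python3 - <<'E'
from h import *; from station import optics,bot
s=optics.camera_model('scene'); d=optics.camera_model('side')
def rep(n,p):
    e=np.roll(p,-1,0)-p
    print(n,'c',p.mean(0).round(4),'L',np.linalg.norm(e,axis=1).round(4),'ang',np.degrees(np.arctan2(e[:,1],e[:,0])).round(1)); print(p[:,:2].round(3).tolist())
S=lambda L:np.array(L)/6+[312,165]-.4
D=lambda L:np.array(L)/5+[260,200]-.4
rep('radio sc',cast(s,S([(62,65),(648,70),(730,400),(62,390)]),.08))
rep('radio sd',cast(d,D([(122,55),(517,48),(590,455),(112,470)]),.08))
rep('open sc',cast(s,S([(247,133),(487,133),(520,305),(253,303)]),.08))
rep('open sd',cast(d,D([(213,157),(432,152),(452,318),(217,327)]),.08))
rep('tray sc',cast(s,[(142,170),(239,171),(228,227),(110,222)],.03))
# tray by mask in both
for n,m in(('scene',s),('side',d)):
    im=cv2.imread(f'pics/{n}0.png'); k=(im.max(2)<70).astype(np.uint8)*255
    x,y=(110,165) if n=='scene' else (305,112); w,h=(135,67) if n=='scene' else (75,66)
    z=np.zeros_like(k); z[y:y+h,x:x+w]=k[y:y+h,x:x+w]
    c=max(cv2.findContours(z,0,2)[0],key=cv2.contourArea); a=cv2.approxPolyDP(cv2.convexHull(c),3,True)[:,0]
    print(n,a.tolist()); print(cast(m,a,.03).round(3)[:,:2].tolist())
T=rot(bot.get_obs()).as_matrix(); print(T.round(2))
w=optics.camera_model('wrist'); C=np.array(w['cam_to_world']); print(w['fx'],((C[:3,3]-bot.get_obs()['eef_pos'])@T).round(3),(T.T@C[:3,:3]).round(2))
E
```

```text
radio sc c [0.5106 0.2301 0.08  ] L [0.2197 0.1777 0.2159 0.1763] ang [ 103.6   12.4  -76.7 -166.4]
[[0.45, 0.103], [0.398, 0.317], [0.572, 0.355], [0.622, 0.145]]
radio sd c [0.5056 0.2308 0.08  ] L [0.1787 0.2178 0.1781 0.2192] ang [-167.9  102.9   12.6  -77. ]
[[0.617, 0.143], [0.443, 0.106], [0.394, 0.318], [0.568, 0.357]]
open sc c [0.5082 0.2308 0.08  ] L [0.0873 0.0936 0.0898 0.0927] ang [ 104.5   13.3  -76.1 -168.2]
[[0.474, 0.178], [0.452, 0.263], [0.543, 0.284], [0.564, 0.197]]
open sd c [0.5082 0.2303 0.08  ] L [0.094  0.0894 0.0932 0.0909] ang [-167.6  102.6   13.3  -76.9]
[[0.564, 0.196], [0.472, 0.176], [0.453, 0.264], [0.544, 0.285]]
tray sc c [ 0.5424 -0.2112  0.03  ] L [0.2428 0.2017 0.258  0.1909] ang [ 103.5   15.3  -79.  -169.1]
[[0.475, -0.352], [0.419, -0.116], [0.613, -0.062], [0.663, -0.316]]
scene [[110, 207], [137, 168], [237, 174], [238, 184], [221, 230], [110, 223]]
[[0.619, -0.345], [0.471, -0.368], [0.432, -0.116], [0.468, -0.098], [0.626, -0.073], [0.665, -0.314]]
side [[368, 119], [375, 175], [312, 174], [315, 118]]
[[0.469, -0.364], [0.425, -0.084], [0.592, -0.056], [0.637, -0.337]]
[[ 0.97  0.22 -0.  ]
 [ 0.22 -0.97  0.  ]
 [-0.   -0.   -1.  ]]
336.1619309893894 [ 0.076  0.001 -0.07 ] [[ 0.    0.96  0.3 ]
 [ 1.   -0.    0.  ]
 [ 0.    0.3  -0.96]]
```

Both views agree: opening centre is about (0.508, 0.2305), yaw about 12.9°, and the sizes match the 180x220 and 95x90 mm given. The tool's yaw is already aligned. I'll go via the tray and look at it from above.

Call:
drive_tool:
  deltas:
    - {"gripper":0,"offset":[0.2,-0.135,0],"angular":[0,0,0]}
    - {"gripper":0,"offset":[0.2,-0.135,0],"angular":[0,0,0]}
    - {"gripper":0,"offset":[0.2,-0.135,0],"angular":[0,0,0]}
    - {"gripper":0,"offset":[0.2,-0.135,0],"angular":[0,0,0]}
    - {"gripper":0,"offset":[0.2,-0.135,0],"angular":[0,0,0]}

```text
t: 0.6
eef_pos: [0.3172, -0.4792, 0.3037]
tool_rot: [-0.0, 0.994, 0.113, 0.0]
contact_force: [0.1, -0.1, 0.1]
gripper_width: 1.001
grasp_force: 0.0
```

Call:
drive_tool:
  deltas:
    - {"gripper":255,"offset":[0.2,-0.135,0],"angular":[0,0,0]}
    - {"gripper":255,"offset":[0.2,-0.135,0],"angular":[0,0,0]}
    - {"gripper":255,"offset":[0.2,-0.135,0],"angular":[0,0,0]}
    - {"gripper":255,"offset":[0.2,-0.135,0],"angular":[0,0,0]}
    - {"gripper":255,"offset":[0.2,-0.135,0],"angular":[0,0,0]}

```text
t: 1.1
eef_pos: [0.4818, -0.3029, 0.3037]
tool_rot: [-0.0, 0.994, 0.113, 0.0]
contact_force: [1.0, -1.4, -0.2]
gripper_width: 0.144
grasp_force: 0.0
```

Call:
drive_tool:
  deltas:
    - {"gripper":255,"offset":[0.12,-0.08,0],"angular":[0,0,0]}
    - {"gripper":255,"offset":[0.12,-0.08,0],"angular":[0,0,0]}
    - {"gripper":255,"offset":[0.12,-0.08,0],"angular":[0,0,0]}
    - {"gripper":255,"offset":[0.12,-0.08,0],"angular":[0,0,0]}
    - {"gripper":255,"offset":[0.12,-0.08,0],"angular":[0,0,0]}

```text
t: 1.6
eef_pos: [0.5797, -0.1997, 0.3033]
tool_rot: [-0.0, 0.994, 0.114, -0.001]
contact_force: [-0.3, -0.1, 0.2]
gripper_width: -0.003
grasp_force: 0.0
```

Run:
```python
from h import *; from station import optics,bot
import json
m=optics.camera_model('wrist'); im=optics.read_camera('wrist'); cv2.imwrite('pics/w_tray.png',im)
np.save('w_tray.npy',m,allow_pickle=True)
k=cv2.morphologyEx((im.max(2)<60).astype(np.uint8)*255,cv2.MORPH_CLOSE,np.ones((7,7)))
for c in sorted(cv2.findContours(k,0,2)[0],key=cv2.contourArea)[-2:]:
    a=cv2.boxPoints(cv2.minAreaRect(c)); p=cast(m,a,.03); e=np.roll(p,-1,0)-p
    print(cv2.contourArea(c),a.round().tolist(),p.mean(0),np.linalg.norm(e,axis=1),np.degrees(np.arctan2(e[:,1],e[:,0])))
```

```text
3614.0 [[0.0, 235.0], [0.0, 57.0], [41.0, 57.0], [41.0, 235.0]] [0.52724253 0.10227269 0.03      ] [0.190163   0.0388858  0.18845084 0.04553341] [ -2.68091389 -76.95972699 179.26329986 103.06567692]
82527.5 [[39.0, 123.0], [639.0, 123.0], [639.0, 399.0], [39.0, 399.0]] [ 0.45794903 -0.25256074  0.03      ] [0.60069868 0.36934138 0.78931212 0.36676174] [ -76.95122104 -151.14158751  103.09819055   -0.83232477]
```

View pics/w_tray.png

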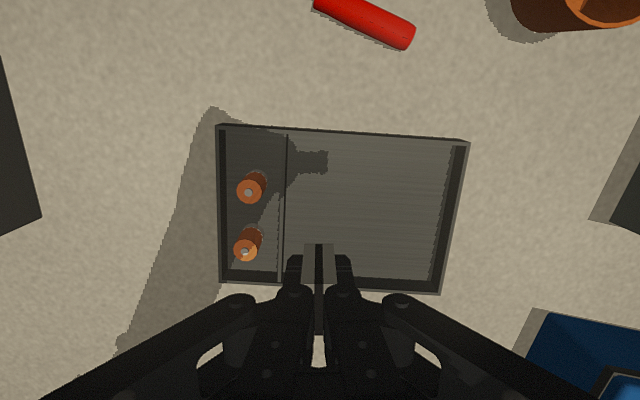

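The wrist picture shows the tray from above: rim corners at (216,124), (470,141), (440,295) and (219,283), divider at about (285,135)–(280,285), cells at (249,190) and (246,248). The shut fingertips show at (318,243).

Run:
```python
from h import *; from station import optics,bot
m=np.load('w_tray.npy',allow_pickle=True).item(); o=bot.get_obs()
p=cast(m,[(216,124),(470,141),(440,295),(219,283)],.03); e=np.roll(p,-1,0)-p
print(p.round(4),p.mean(0),np.linalg.norm(e,axis=1),np.degrees(np.arctan2(e[:,1],e[:,0])))
print(cast(m,[(287,136),(280,284)],.03))
T=rot(o)
for z in(.06,.073,.086): print(z,proj(m,o['eef_pos']+T.apply([[.011,-.012,z],[.011,.012,z],[-.011,0,z]])).round())
```

```text
[[ 0.6018 -0.0897  0.03  ]
 [ 0.6432 -0.3437  0.03  ]
 [ 0.4651 -0.3735  0.03  ]
 [ 0.4223 -0.118   0.03  ]] [ 0.53309894 -0.23121196  0.03      ] [0.25733969 0.18057806 0.2590645  0.18170674] [ -80.7270274  -170.48398631   99.52240063    8.97140764]
[[ 0.6061469  -0.16138098  0.03      ]
 [ 0.43702105 -0.18735546  0.03      ]]
0.06 [[293. 255.]
 [349. 255.]
 [320. 299.]]
0.073 [[295. 242.]
 [346. 242.]
 [320. 284.]]
0.086 [[296. 231.]
 [344. 231.]
 [320. 270.]]
```

Call:
drive_tool:
  deltas:
    - {"gripper":255,"offset":[-0.025,-0.22,0],"angular":[0,0,0]}
    - {"gripper":255,"offset":[-0.025,-0.22,0],"angular":[0,0,0]}
    - {"gripper":255,"offset":[-0.025,-0.22,0],"angular":[0,0,0]}
    - {"gripper":255,"offset":[-0.025,-0.22,0],"angular":[0,0,0]}
    - {"gripper":255,"offset":[-0.025,-0.22,0],"angular":[0,0,0]}

```text
t: 2.15
eef_pos: [0.5037, 0.0105, 0.3041]
tool_rot: [-0.0, 0.994, 0.113, -0.0]
contact_force: [-0.1, -0.8, 0.5]
gripper_width: -0.003
grasp_force: 0.0
```

Call:
drive_tool:
  deltas:
    - {"gripper":255,"offset":[-0.022,-0.215,0.05],"angular":[0,0,0]}
    - {"gripper":255,"offset":[-0.022,-0.215,0.05],"angular":[0,0,0]}
    - {"gripper":255,"offset":[-0.022,-0.215,0.05],"angular":[0,0,0]}
    - {"gripper":255,"offset":[-0.022,-0.215,0.05],"angular":[0,0,0]}
    - {"gripper":255,"offset":[-0.022,-0.215,0.05],"angular":[0,0,0]}

```text
t: 2.65
eef_pos: [0.4347, 0.2147, 0.2533]
tool_rot: [-0.0, 0.994, 0.113, -0.0]
contact_force: [0.3, -1.2, -0.5]
gripper_width: 0.002
grasp_force: 0.0
```

Run:
```python
from h import *; from station import optics,bot
o=bot.get_obs(); print(o['eef_pos'],o['tool_rot'],o['contact_force'])
m=optics.camera_model('wrist'); im=optics.read_camera('wrist'); np.save('w1.npy',m,allow_pickle=True)
cv2.imwrite('pics/w1.png',im)
c=np.array([.508,.2305]); u=np.array([np.cos(.225),np.sin(.225)]); v=np.array([-u[1],u[0]])
for x in(-47,0,47): print(x,proj(m,[[*(c+u*x/1e3+v*y/1e3),.08] for y in(-45,0,45)]).round().tolist())
```

```text
[0.43471552 0.2146696  0.25329898] [-2.09309958e-04  9.93576269e-01  1.13163561e-01 -4.04118611e-04] [ 0.34065708 -1.15755743 -0.49199127]
-47 [[380.0, 162.0], [319.0, 162.0], [258.0, 161.0]]
0 [[384.0, 95.0], [319.0, 95.0], [254.0, 94.0]]
47 [[388.0, 19.0], [319.0, 19.0], [250.0, 19.0]]
```

View pics/w1.png

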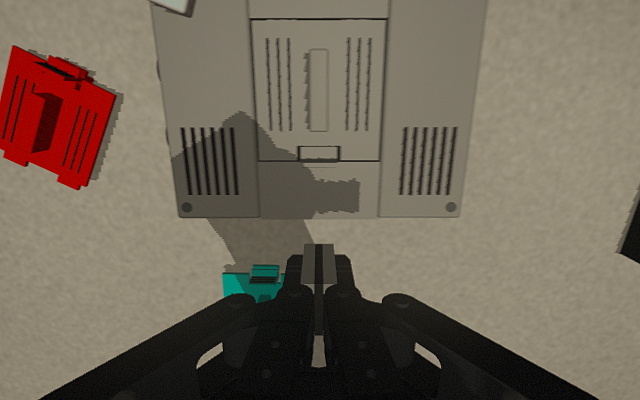

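The wrist picture shows the opening outline matching prediction (corners 258,161 / 380,162 / 387,19), the thumb piece at (319,146–160) and the bar at (319,49–131).

Run:
```python
from h import *
m=np.load('w1.npy',allow_pickle=True).item()
c=np.array([.508,.2305]); u=np.array([np.cos(.225),np.sin(.225)]); v=np.array([-u[1],u[0]])
def rc(px,z):
    p=cast(m,px,z)[:,:2]-c; return (np.c_[p@u,p@v]*1e3).round(1).tolist()
print('thumb',rc([(319,160),(319,146)],.098),rc([(319,160),(319,146)],.082),rc([(298,160),(341,160)],.098))
print('bar',rc([(310,49),(328,49),(328,131),(310,131)],.102))
T=np.array(m['cam_to_world']);p=T[:2,3]-c;print(p@u,p@v,T[2,3])
```

```text
thumb [[-42.4, 0.1], [-32.9, 0.1]] [[-45.5, 0.0], [-35.3, 0.1]] [[-42.4, 14.3], [-42.4, -14.9]]
bar [[26.5, 5.7], [26.6, -5.2], [-22.5, -5.7], [-22.6, 6.0]]
0.0009792551670687855 0.000441904119893447 0.3236771611886973
```

Call:
drive_tool:
  deltas:
    - {"gripper":255,"offset":[0,0,0.045],"angular":[0,0,0]}
    - {"gripper":255,"offset":[0,0,0.08],"angular":[0,0,0]}
    - {"gripper":255,"offset":[0,0,0.094],"angular":[0,0,0]}
    - {"gripper":255,"offset":[0.005,0.001,0.094],"angular":[0,0,0]}
    - {"gripper":255,"offset":[0.01,0.001,0.094],"angular":[0,0,0]}

```text
t: 3.2
eef_pos: [0.4479, 0.2134, 0.1609]
tool_rot: [-0.0, 0.994, 0.111, 0.001]
contact_force: [0.8, 0.4, 0.1]
gripper_width: 0.002
grasp_force: 0.0
```

Call:
drive_tool:
  deltas:
    - {"gripper":255,"offset":[0,0,0],"angular":[0,0,0]}
    - {"gripper":255,"offset":[0,0,0],"angular":[0,0,0]}
    - {"gripper":255,"offset":[0.001,0,0],"angular":[0,0,0]}
    - {"gripper":255,"offset":[0.002,0,0],"angular":[0,0,0]}
    - {"gripper":255,"offset":[0.002,0,0],"angular":[0,0,0]}

```text
t: 3.7
eef_pos: [0.4487, 0.2144, 0.1602]
tool_rot: [-0.0, 0.994, 0.112, 0.0]
contact_force: [0.2, -0.7, -0.1]
gripper_width: -0.006
grasp_force: 0.0
```

Call:
drive_tool:
  deltas:
    - {"gripper":255,"offset":[0.001,-0.002,0],"angular":[0,0,0]}
    - {"gripper":255,"offset":[0.002,-0.002,0],"angular":[0,0,0]}
    - {"gripper":255,"offset":[0.003,-0.002,0],"angular":[0,0,0]}
    - {"gripper":255,"offset":[0.003,-0.002,0],"angular":[0,0,0]}

```text
t: 4.1
eef_pos: [0.4511, 0.217, 0.1598]
tool_rot: [0.0, 0.994, 0.112, -0.0]
contact_force: [0.4, -0.0, 0.3]
gripper_width: -0.003
grasp_force: 0.0
```

Call:
drive_tool:
  deltas:
    - {"gripper":255,"offset":[0.001,0,0],"angular":[0,0,0]}
    - {"gripper":255,"offset":[0.002,0,0],"angular":[0,0,0]}
    - {"gripper":255,"offset":[0.002,0,0],"angular":[0,0,0]}

```text
t: 4.4
eef_pos: [0.4525, 0.2173, 0.1598]
tool_rot: [0.0, 0.994, 0.112, -0.001]
contact_force: [-3.1, -1.1, 2.0]
gripper_width: -0.002
grasp_force: 1.5
```

Call:
drive_tool:
  deltas:
    - {"gripper":255,"offset":[0.0005,0,0],"angular":[0,0,0]}
    - {"gripper":255,"offset":[0.001,0,0],"angular":[0,0,0]}
    - {"gripper":255,"offset":[0.001,0,0],"angular":[0,0,0]}

```text
t: 4.7
eef_pos: [0.4534, 0.2175, 0.1597]
tool_rot: [0.0, 0.994, 0.112, -0.001]
contact_force: [-4.1, -1.1, 1.9]
gripper_width: 0.003
grasp_force: 2.4
```

Call:
drive_tool:
  deltas:
    - {"gripper":255,"offset":[0.0005,0,0],"angular":[0,0,0]}
    - {"gripper":255,"offset":[0.0005,0,0],"angular":[0,0,0]}

```text
t: 4.9
eef_pos: [0.454, 0.2176, 0.1597]
tool_rot: [0.0, 0.994, 0.112, -0.001]
contact_force: [-5.9, -0.7, 2.3]
gripper_width: -0.003
grasp_force: 2.6
```

Call:
drive_tool:
  deltas:
    - {"gripper":255,"offset":[0.0005,0,0],"angular":[0,0,0]}
    - {"gripper":255,"offset":[0.0007,0,0],"angular":[0,0,0]}
    - {"gripper":255,"offset":[0.0007,0,0],"angular":[0,0,0]}

```text
t: 5.2
eef_pos: [0.4545, 0.2177, 0.1597]
tool_rot: [0.0, 0.994, 0.112, -0.001]
contact_force: [-6.3, -0.9, 3.0]
gripper_width: -0.002
grasp_force: 2.9
```

Call:
drive_tool:
  deltas:
    - {"gripper":255,"offset":[0.0005,0,0],"angular":[0,0,0]}
    - {"gripper":255,"offset":[0.001,0,0],"angular":[0,0,0]}
    - {"gripper":255,"offset":[0.001,0,0],"angular":[0,0,0]}

```text
t: 5.5
eef_pos: [0.4555, 0.2179, 0.1597]
tool_rot: [0.0, 0.994, 0.112, -0.001]
contact_force: [-5.5, -1.2, 3.5]
gripper_width: -0.002
grasp_force: 2.8
```

Call:
drive_tool:
  deltas:
    - {"gripper":255,"offset":[0.0003,0,-0.002],"angular":[0,0,0]}
    - {"gripper":255,"offset":[0.0005,0,-0.004],"angular":[0,0,0]}
    - {"gripper":255,"offset":[0.0008,0,-0.006],"angular":[0,0,0]}
    - {"gripper":255,"offset":[0.001,0,-0.008],"angular":[0,0,0]}
    - {"gripper":255,"offset":[0.001,0,-0.009],"angular":[0,0,0]}

```text
t: 6.0
eef_pos: [0.456, 0.2176, 0.1683]
tool_rot: [0.001, 0.994, 0.112, -0.001]
contact_force: [-4.4, -0.9, -3.5]
gripper_width: -0.006
grasp_force: 2.5
```

Run:
```python
from station import optics
import cv2,numpy as np
a=optics.read_camera('scene')[150:250,312:442]; b=optics.read_camera('side')[190:290,270:400]
cv2.imwrite('pics/c1.png',np.vstack([cv2.resize(i,(390,300),interpolation=cv2.INTER_CUBIC) for i in(a,b)]))
```

```text
(no output)
```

View pics/c1.png

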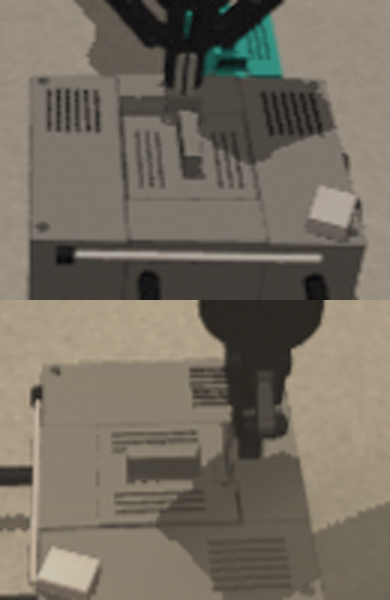

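The cover's tab end appears raised: there is a dark band along its -x edge at (160,103) in the upper crop. I'll back off, rise and look from above.

Call:
drive_tool:
  deltas:
    - {"gripper":255,"offset":[-0.004,0,0],"angular":[0,0,0]}
    - {"gripper":255,"offset":[-0.01,0,0],"angular":[0,0,0]}
    - {"gripper":255,"offset":[-0.018,0,0],"angular":[0,0,0]}
    - {"gripper":255,"offset":[-0.02,0,-0.04],"angular":[0,0,0]}
    - {"gripper":0,"offset":[-0.02,0,-0.08],"angular":[0,0,0]}

```text
t: 6.6
eef_pos: [0.4364, 0.2136, 0.2492]
tool_rot: [0.0, 0.994, 0.113, -0.001]
contact_force: [1.2, -0.2, 0.9]
gripper_width: 0.156
grasp_force: 0.0
```

Run:
```python
from h import *; from station import optics,bot
o=bot.get_obs(); print(o['eef_pos'],o['tool_rot'],o['contact_force'])
m=optics.camera_model('wrist'); im=optics.read_camera('wrist'); np.save('w2.npy',m,allow_pickle=True)
cv2.imwrite('pics/w2.png',im)
b=optics.read_camera('side')[190:290,270:400]; s=optics.read_camera('scene')[150:250,312:442]
r=[cv2.resize(i,(390,300),interpolation=cv2.INTER_CUBIC) for i in(s,b)]
cv2.imwrite('pics/w2c.png',np.vstack([cv2.resize(im[0:200,200:440],(780,600))[:300],np.hstack(r)]) if 0 else np.hstack([cv2.resize(im[0:220,230:410],(409,500),interpolation=cv2.INTER_CUBIC),np.vstack(r)[:500]]))
```

```text
[0.43639248 0.21356079 0.24923709] [ 2.60177920e-04  9.93650009e-01  1.12510333e-01 -1.00863650e-03] [ 1.18493508 -0.18122166  0.85399431]
```

View pics/w2c.png

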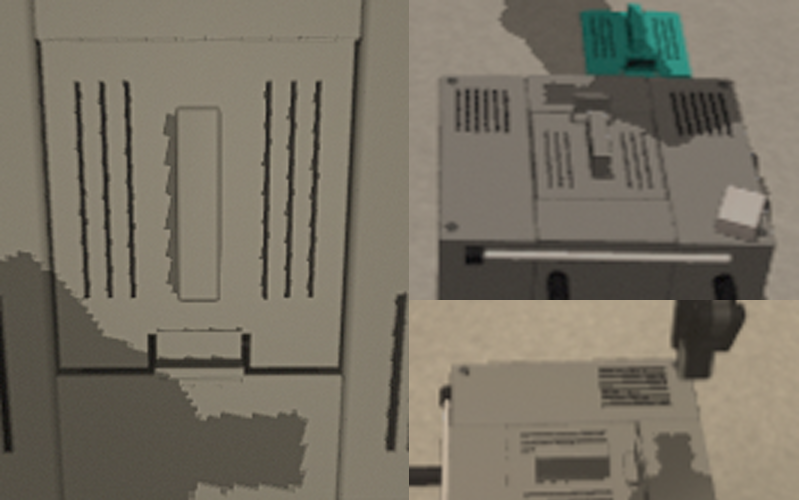

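```bash
cat >> h.py <<'E'
C=np.array([.508,.2305]); U=np.array([np.cos(.225),np.sin(.225)]); V=np.array([-U[1],U[0]])
def cov(P,t,H=(.048,.0725)):
    """cover-frame points (m) -> world, cover tilted t about the tongues (opening x, z)"""
    P=np.atleast_2d(P).astype(float); x=P[:,0]+.002-H[0]; z=P[:,2]+.076-H[1]
    X=H[0]+x*np.cos(t)+z*np.sin(t); Z=H[1]-x*np.sin(t)+z*np.cos(t)
    return np.c_[C+X[:,None]*U+P[:,1:2]*V,Z]
E
python3 - <<'E'
from h import *
m=np.load('w2.npy',allow_pickle=True).item()
for t in(0,.05,.1,.165):
    a=proj(m,cov([[-.025,0,.026],[.025,0,.026],[-.046,-.0435,.004],[-.046,.0435,.004],[-.045,-.013,.022],[-.045,.013,.022]],t))
    print(t,((a-[230,0])*[409/180,500/220]).round().tolist())
E
```

```text
0 [[197.0, 305.0], [197.0, 112.0], [334.0, 364.0], [60.0, 364.0], [241.0, 372.0], [153.0, 372.0]]
0.05 [[197.0, 301.0], [197.0, 106.0], [337.0, 365.0], [57.0, 365.0], [242.0, 371.0], [152.0, 371.0]]
0.1 [[197.0, 296.0], [196.0, 99.0], [339.0, 366.0], [55.0, 366.0], [243.0, 368.0], [151.0, 368.0]]
0.165 [[196.0, 288.0], [196.0, 89.0], [343.0, 365.0], [51.0, 365.0], [244.0, 363.0], [149.0, 363.0]]
```

The bar and thumb have only shifted about 1 mm inward and the tilt fits about 0. So the play was taken up but the barb is still caught. I'll press again, more fully.

Call:
drive_tool:
  deltas:
    - {"gripper":255,"offset":[0,0,0.04],"angular":[0,0,0]}
    - {"gripper":255,"offset":[0,0,0.075],"angular":[0,0,0]}
    - {"gripper":255,"offset":[0,0,0.091],"angular":[0,0,0]}
    - {"gripper":255,"offset":[0.008,0,0.091],"angular":[0,0,0]}
    - {"gripper":255,"offset":[0.013,0,0.091],"angular":[0,0,0]}

```text
t: 7.25
eef_pos: [0.4509, 0.2171, 0.1579]
tool_rot: [-0.0, 0.994, 0.112, 0.0]
contact_force: [-0.3, -0.4, 0.9]
gripper_width: -0.002
grasp_force: 0.0
```

Call:
drive_tool:
  deltas:
    - {"gripper":255,"offset":[0,0,0],"angular":[0,0,0]}
    - {"gripper":255,"offset":[0.001,0,0],"angular":[0,0,0]}
    - {"gripper":255,"offset":[0.002,0,0],"angular":[0,0,0]}
    - {"gripper":255,"offset":[0.003,0,0],"angular":[0,0,0]}
    - {"gripper":255,"offset":[0.003,0,0],"angular":[0,0,0]}

```text
t: 7.75
eef_pos: [0.4534, 0.2175, 0.1582]
tool_rot: [-0.0, 0.994, 0.112, 0.0]
contact_force: [-0.5, 0.3, -0.4]
gripper_width: -0.0
grasp_force: 0.0
```

Call:
drive_tool:
  deltas:
    - {"gripper":255,"offset":[0.001,0,0],"angular":[0,0,0]}
    - {"gripper":255,"offset":[0.0015,0,0],"angular":[0,0,0]}
    - {"gripper":255,"offset":[0.0015,0,0],"angular":[0,0,0]}

```text
t: 8.05
eef_pos: [0.4544, 0.2177, 0.1578]
tool_rot: [0.0, 0.994, 0.112, -0.0]
contact_force: [-0.6, -0.7, 0.5]
gripper_width: -0.0
grasp_force: 0.6
```

Call:
drive_tool:
  deltas:
    - {"gripper":255,"offset":[0.001,0,0],"angular":[0,0,0]}
    - {"gripper":255,"offset":[0.002,0,0],"angular":[0,0,0]}
    - {"gripper":255,"offset":[0.003,0,0],"angular":[0,0,0]}
    - {"gripper":255,"offset":[0.003,0,0],"angular":[0,0,0]}

```text
t: 8.45
eef_pos: [0.457, 0.2184, 0.1578]
tool_rot: [0.0, 0.994, 0.112, -0.001]
contact_force: [-4.7, -1.0, 2.9]
gripper_width: -0.005
grasp_force: 2.2
```

Call:
drive_tool:
  deltas:
    - {"gripper":255,"offset":[0.0005,0,0],"angular":[0,0,0]}
    - {"gripper":255,"offset":[0.001,0,0],"angular":[0,0,0]}
    - {"gripper":255,"offset":[0.001,0,0],"angular":[0,0,0]}

```text
t: 8.75
eef_pos: [0.4577, 0.2185, 0.1577]
tool_rot: [0.0, 0.994, 0.112, -0.001]
contact_force: [-5.7, -1.6, 4.5]
gripper_width: 0.001
grasp_force: 3.3
```

Call:
drive_tool:
  deltas:
    - {"gripper":255,"offset":[0.0005,0,0],"angular":[0,0,0]}
    - {"gripper":255,"offset":[0.001,0,0],"angular":[0,0,0]}
    - {"gripper":255,"offset":[0.001,0,0],"angular":[0,0,0]}

```text
t: 9.05
eef_pos: [0.4583, 0.2187, 0.1576]
tool_rot: [0.001, 0.994, 0.112, -0.001]
contact_force: [-6.6, -0.9, 5.0]
gripper_width: -0.002
grasp_force: 3.7
```

Call:
drive_tool:
  deltas:
    - {"gripper":255,"offset":[0.0005,0,0],"angular":[0,0,0]}
    - {"gripper":255,"offset":[0.001,0,0],"angular":[0,0,0]}
    - {"gripper":255,"offset":[0.001,0,0],"angular":[0,0,0]}

```text
t: 9.35
eef_pos: [0.4587, 0.2188, 0.1574]
tool_rot: [0.001, 0.994, 0.112, -0.002]
contact_force: [-7.9, -1.7, 4.9]
gripper_width: -0.002
grasp_force: 4.3
```

Call:
drive_tool:
  deltas:
    - {"gripper":255,"offset":[0.0003,0,-0.001],"angular":[0,0,0]}
    - {"gripper":255,"offset":[0.0004,0,-0.002],"angular":[0,0,0]}
    - {"gripper":255,"offset":[0.0006,0,-0.003],"angular":[0,0,0]}
    - {"gripper":255,"offset":[0.0006,0,-0.004],"angular":[0,0,0]}

```text
t: 9.75
eef_pos: [0.4592, 0.2189, 0.1614]
tool_rot: [0.001, 0.994, 0.112, -0.002]
contact_force: [-7.7, -1.3, 4.8]
gripper_width: 0.002
grasp_force: 4.3
```

Call:
drive_tool:
  deltas:
    - {"gripper":255,"offset":[0.0002,0,-0.001],"angular":[0,0,0]}
    - {"gripper":255,"offset":[0.0004,0,-0.002],"angular":[0,0,0]}
    - {"gripper":255,"offset":[0.0005,0,-0.003],"angular":[0,0,0]}
    - {"gripper":255,"offset":[0.0006,0,-0.004],"angular":[0,0,0]}
    - {"gripper":255,"offset":[0.0006,0,-0.005],"angular":[0,0,0]}

```text
t: 10.25
eef_pos: [0.46, 0.219, 0.1664]
tool_rot: [0.001, 0.994, 0.112, -0.002]
contact_force: [-6.7, -2.0, 4.7]
gripper_width: -0.001
grasp_force: 4.0
```

Call:
drive_tool:
  deltas:
    - {"gripper":255,"offset":[-0.004,0,0],"angular":[0,0,0]}
    - {"gripper":255,"offset":[-0.01,0,0],"angular":[0,0,0]}
    - {"gripper":255,"offset":[-0.018,0,0],"angular":[0,0,0]}
    - {"gripper":255,"offset":[-0.02,0,-0.04],"angular":[0,0,0]}
    - {"gripper":255,"offset":[-0.02,0,-0.08],"angular":[0,0,0]}

```text
t: 10.75
eef_pos: [0.4412, 0.2145, 0.247]
tool_rot: [0.0, 0.994, 0.112, -0.001]
contact_force: [0.8, 0.7, -0.3]
gripper_width: 0.002
grasp_force: 0.0
```

Run:
```python
from h import *; from station import optics,bot
o=bot.get_obs(); print(o['eef_pos'],o['tool_rot'],o['contact_force'])
m=optics.camera_model('wrist'); im=optics.read_camera('wrist'); np.save('w3.npy',m,allow_pickle=True)
cv2.imwrite('pics/w3.png',im)
b=optics.read_camera('side')[190:290,270:400]; s=optics.read_camera('scene')[150:250,312:442]
cv2.imwrite('pics/side3.png',optics.read_camera('side'))
r=[cv2.resize(i,(390,300),interpolation=cv2.INTER_CUBIC) for i in(s,b)]
cv2.imwrite('pics/w3c.png',np.hstack([cv2.resize(im[0:220,230:410],(409,500),interpolation=cv2.INTER_CUBIC),np.vstack(r)[:500]]))
for t in(0,.05,.1,.165,.18):
    a=proj(m,cov([[-.025,0,.026],[.025,0,.026],[-.046,-.0435,.004],[-.046,.0435,.004],[-.045,-.013,.022],[-.045,.013,.022]],t))
    print(t,((a-[230,0])*[409/180,500/220]).round().tolist())
```

```text
[0.44121232 0.21452966 0.24704249] [ 2.52246371e-04  9.93661371e-01  1.12409899e-01 -1.01514382e-03] [ 0.79633768  0.72823063 -0.30784879]
0 [[196.0, 324.0], [196.0, 132.0], [334.0, 381.0], [59.0, 380.0], [241.0, 390.0], [152.0, 390.0]]
0.05 [[196.0, 320.0], [196.0, 125.0], [337.0, 382.0], [56.0, 382.0], [241.0, 389.0], [151.0, 389.0]]
0.1 [[196.0, 315.0], [196.0, 118.0], [339.0, 383.0], [54.0, 383.0], [242.0, 387.0], [150.0, 387.0]]
0.165 [[196.0, 308.0], [196.0, 109.0], [343.0, 383.0], [50.0, 383.0], [243.0, 383.0], [148.0, 383.0]]
0.18 [[196.0, 306.0], [196.0, 107.0], [344.0, 383.0], [49.0, 383.0], [244.0, 382.0], [148.0, 382.0]]
```

View pics/w3c.png

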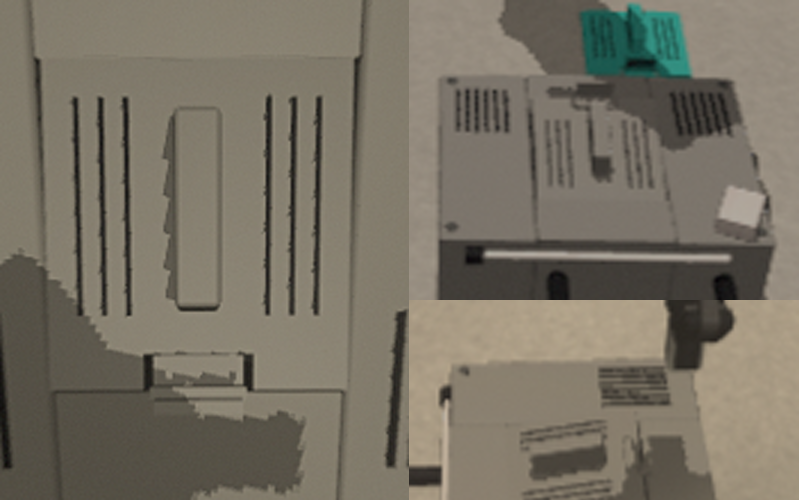

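The cover is now sprung up: bar ends at crop rows 107 and 307 and plate corners at (49,390) and (346,390) match a tilt of about 0.17. Next I'll work out the aligned grasp on the bar.

```bash
cat >> h.py <<'E'
def goal(P,t,yaw=.225):
    """print move (tool-axis offset m, turn in 45 deg) from the measured pose to TCP at P, tool tilted t"""
    from station import bot
    o=bot.get_obs(); A=rot(o)
    G=R.from_euler('z',yaw)*R.from_euler('y',t)*R.from_euler('x',np.pi)
    print('off',A.inv().apply(np.asarray(P).ravel()-o['eef_pos']).round(4),'ang',((A.inv()*G).as_rotvec()/(np.pi/4)).round(4),'F',o['contact_force'].round(1))
E
python3 - <<'E'
from h import *
t=.17
print(cov([0,0,.079],t)); goal(cov([0,0,.129],t),t); goal(cov([0,0,.079],t),t)
E
```

```text
[[0.52420171 0.23420817 0.16159313]]
off [ 0.092  -0.0006  0.0373] ang [-0.0005 -0.2209 -0.0008] F [-0.6  0.1 -0.2]
off [ 0.0834 -0.0005  0.0866] ang [-0.0005 -0.2209 -0.0008] F [-0.6  0.1 -0.2]
```

Call:
drive_tool:
  deltas:
    - {"gripper":110,"offset":[0.045,-0.001,0],"angular":[0,-0.11,0]}
    - {"gripper":110,"offset":[0.092,-0.001,0.02],"angular":[0,-0.22,0]}
    - {"gripper":110,"offset":[0.092,-0.001,0.037],"angular":[0,-0.22,0]}
    - {"gripper":110,"offset":[0.092,-0.001,0.037],"angular":[0,-0.22,0]}
    - {"gripper":110,"offset":[0.092,-0.001,0.037],"angular":[0,-0.22,0]}

```text
t: 11.45
eef_pos: [0.5302, 0.2363, 0.2088]
tool_rot: [0.01, 0.99, 0.112, -0.087]
contact_force: [-0.7, -0.1, 0.5]
gripper_width: 0.566
grasp_force: 0.0
```

Run:
```python
from h import *; from station import optics,bot
t=.17; goal(cov([0,0,.079],t),t); o=bot.get_obs(); print(o['gripper_width'])
m=optics.camera_model('wrist'); im=optics.read_camera('wrist'); cv2.imwrite('pics/w4.png',im)
print(proj(m,cov([[-.025,.006,.026],[.025,.006,.026],[.025,-.006,.026],[-.025,-.006,.026]],t)).round())
cv2.imwrite('pics/w4c.png',im[100:400,200:440])
```

```text
off [0.0021 0.0007 0.0476] ang [0.0007 0.0071 0.0008] F [-0.7 -0.1  0.5]
0.5656977022274992
[[308. 273.]
 [307. 189.]
 [330. 189.]
 [329. 273.]]
```

View pics/w4c.png

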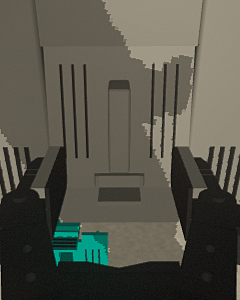

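The bar is centred between the fingers at (319,180–272), as predicted. I'll descend and grip.

Call:
drive_tool:
  deltas:
    - {"gripper":110,"offset":[0.002,0.001,0.02],"angular":[0,0,0]}
    - {"gripper":110,"offset":[0.002,0.001,0.035],"angular":[0,0,0]}
    - {"gripper":110,"offset":[0.002,0.001,0.045],"angular":[0,0,0]}
    - {"gripper":110,"offset":[0.002,0.001,0.047],"angular":[0,0,0]}
    - {"gripper":110,"offset":[0.002,0.001,0.047],"angular":[0,0,0]}

```text
t: 12.0
eef_pos: [0.5256, 0.2341, 0.1635]
tool_rot: [0.01, 0.99, 0.112, -0.086]
contact_force: [-0.9, -0.2, 0.8]
gripper_width: 0.568
grasp_force: 0.0
```

Call:
drive_tool:
  deltas:
    - {"gripper":180,"offset":[0,0,0],"angular":[0,0,0]}
    - {"gripper":220,"offset":[0,0,0],"angular":[0,0,0]}
    - {"gripper":255,"offset":[0,0,0],"angular":[0,0,0]}
    - {"gripper":255,"offset":[0,0,0],"angular":[0,0,0]}
    - {"gripper":255,"offset":[0,0,0],"angular":[0,0,0]}
  grip_force: 35

```text
t: 12.5
eef_pos: [0.5262, 0.2342, 0.1638]
tool_rot: [0.01, 0.99, 0.112, -0.085]
contact_force: [0.0, -0.2, 4.8]
gripper_width: 0.134
grasp_force: 39.6
```

Run:
```python
from h import *
goal(cov([0,0,.079],.17),.17); goal(cov([0,0,.079],.24),.24); goal(cov([0,0,.079],.3),.3)
```

```text
off [-0.0016 -0.0004  0.0025] ang [-0.0001  0.0024 -0.0003] F [ 0.  -0.2  4.8]
off [ 0.0043 -0.0004 -0.0005] ang [-0.0001 -0.0867 -0.0003] F [ 0.  -0.2  4.8]
off [ 0.0095 -0.0004 -0.0028] ang [-0.0002 -0.1631 -0.0003] F [ 0.  -0.2  4.8]
```

Call:
drive_tool:
  deltas:
    - {"gripper":255,"offset":[0.002,0,-0.001],"angular":[0,-0.03,0]}
    - {"gripper":255,"offset":[0.004,0,-0.002],"angular":[0,-0.06,0]}
    - {"gripper":255,"offset":[0.006,0,-0.003],"angular":[0,-0.09,0]}
    - {"gripper":255,"offset":[0.006,0,-0.003],"angular":[0,-0.09,0]}

```text
t: 12.9
eef_pos: [0.5323, 0.2356, 0.1652]
tool_rot: [0.014, 0.986, 0.111, -0.121]
contact_force: [-1.4, -1.7, 4.9]
gripper_width: 0.126
grasp_force: 39.6
```

Call:
drive_tool:
  deltas:
    - {"gripper":255,"offset":[0.0025,0,-0.001],"angular":[0,-0.035,0]}
    - {"gripper":255,"offset":[0.0055,0,-0.002],"angular":[0,-0.08,0]}
    - {"gripper":255,"offset":[0.0055,0,-0.002],"angular":[0,-0.08,0]}

```text
t: 13.2
eef_pos: [0.5376, 0.2368, 0.1662]
tool_rot: [0.017, 0.982, 0.111, -0.152]
contact_force: [-3.7, -2.1, 9.0]
gripper_width: 0.127
grasp_force: 40.0
```

Run:
```python
from h import *
goal(cov([0,0,.079],.3),.3)
from station import bot; A=rot(bot.get_obs()); print('radio -x 14 mm in tool',A.inv().apply([*(-U*.014),0]).round(4)); print('up',A.inv().apply([0,0,.05]).round(4), bot.get_obs()['torque'])
```

```text
off [-0.0014 -0.0004  0.0018] ang [ 0.0002  0.0104 -0.0004] F [-3.7 -2.1  9. ]
radio -x 14 mm in tool [-0.0133  0.      0.0042]
up [-0.0152  0.     -0.0476] [-0.395571    0.48599693  0.16629697]
```

Call:
drive_tool:
  deltas:
    - {"gripper":255,"offset":[-0.0012,0,-0.0006],"angular":[0,0,0]}
    - {"gripper":255,"offset":[-0.0012,0,-0.0006],"angular":[0,0,0]}

```text
t: 13.4
eef_pos: [0.5369, 0.2366, 0.1667]
tool_rot: [0.017, 0.982, 0.111, -0.151]
contact_force: [0.4, 0.4, 0.2]
gripper_width: 0.129
grasp_force: 39.1
```

Call:
drive_tool:
  deltas:
    - {"gripper":255,"offset":[-0.001,0,0],"angular":[0,0,0]}
    - {"gripper":255,"offset":[-0.0019,0,0.0003],"angular":[0,0,0]}
    - {"gripper":255,"offset":[-0.0019,0,0.0003],"angular":[0,0,0]}

```text
t: 13.7
eef_pos: [0.5347, 0.2361, 0.1668]
tool_rot: [0.017, 0.982, 0.111, -0.152]
contact_force: [-0.2, 1.0, -1.0]
gripper_width: 0.129
grasp_force: 39.0
```

Force is relieved and the cover draws freely. Continuing.

Call:
drive_tool:
  deltas:
    - {"gripper":255,"offset":[-0.002,0,0.0006],"angular":[0,0,0]}
    - {"gripper":255,"offset":[-0.004,0,0.0012],"angular":[0,0,0]}
    - {"gripper":255,"offset":[-0.004,0,0.0012],"angular":[0,0,0]}

```text
t: 14.0
eef_pos: [0.5304, 0.2351, 0.167]
tool_rot: [0.017, 0.982, 0.111, -0.152]
contact_force: [1.1, 0.5, -1.9]
gripper_width: 0.128
grasp_force: 38.9
```

Call:
drive_tool:
  deltas:
    - {"gripper":255,"offset":[-0.002,0,0.0006],"angular":[0,0,0]}
    - {"gripper":255,"offset":[-0.004,0,0.0012],"angular":[0,0,0]}
    - {"gripper":255,"offset":[-0.004,0,0.0012],"angular":[0,0,0]}

```text
t: 14.3
eef_pos: [0.5265, 0.2342, 0.1671]
tool_rot: [0.017, 0.982, 0.111, -0.152]
contact_force: [0.8, -0.1, -0.7]
gripper_width: 0.128
grasp_force: 38.9
```

Call:
drive_tool:
  deltas:
    - {"gripper":255,"offset":[-0.002,0,0.0006],"angular":[0,0,0]}
    - {"gripper":255,"offset":[-0.0045,0,0.0013],"angular":[0,0,0]}
    - {"gripper":255,"offset":[-0.0045,0,0.0013],"angular":[0,0,0]}

```text
t: 14.6
eef_pos: [0.5219, 0.2332, 0.1672]
tool_rot: [0.017, 0.982, 0.111, -0.152]
contact_force: [0.8, -0.4, -0.6]
gripper_width: 0.134
grasp_force: 38.9
```

Call:
drive_tool:
  deltas:
    - {"gripper":255,"offset":[-0.001,0,-0.003],"angular":[0,0,0]}
    - {"gripper":255,"offset":[-0.002,0,-0.006],"angular":[0,0,0]}
    - {"gripper":255,"offset":[-0.002,0,-0.006],"angular":[0,0,0]}

```text
t: 14.9
eef_pos: [0.5226, 0.2334, 0.1742]
tool_rot: [0.017, 0.982, 0.111, -0.151]
contact_force: [-0.0, 0.0, -1.9]
gripper_width: 0.128
grasp_force: 38.9
```

Call:
drive_tool:
  deltas:
    - {"gripper":255,"offset":[-0.003,0,-0.01],"angular":[0,0,0]}
    - {"gripper":255,"offset":[-0.007,0,-0.022],"angular":[0,0,0]}
    - {"gripper":255,"offset":[-0.015,0,-0.048],"angular":[0,0,0]}
    - {"gripper":255,"offset":[-0.028,0,-0.085],"angular":[0,0,0]}
    - {"gripper":255,"offset":[-0.037,0,-0.114],"angular":[0,0,0]}

```text
t: 15.4
eef_pos: [0.5214, 0.2334, 0.2966]
tool_rot: [0.017, 0.982, 0.111, -0.151]
contact_force: [1.3, 0.7, -0.6]
gripper_width: 0.129
grasp_force: 38.9
```

Run:
```python
from h import *; from station import optics
Z=[.5385,-.2646]
# level cover: TCP about .079 above its origin
goal([.60,0.0,.28],0,.225); goal([*Z,.28],0,.162)
im=optics.read_camera('scene'); cv2.imwrite('pics/s5.png',im)
```

```text
off [0.0284 0.2451 0.0083] ang [-8.000e-04  3.875e-01  1.000e-04] F [ 1.3  0.7 -0.6]
off [-0.0852  0.4893  0.0438] ang [0.0114 0.3874 0.0797] F [ 1.3  0.7 -0.6]
```

Call:
drive_tool:
  deltas:
    - {"gripper":255,"offset":[-0.01,0.04,0.005],"angular":[0,0.08,0.01]}
    - {"gripper":255,"offset":[-0.02,0.085,0.01],"angular":[0,0.16,0.02]}
    - {"gripper":255,"offset":[-0.03,0.13,0.015],"angular":[0,0.24,0.03]}
    - {"gripper":255,"offset":[-0.035,0.175,0.02],"angular":[0,0.32,0.04]}
    - {"gripper":255,"offset":[-0.04,0.22,0.022],"angular":[0,0.387,0.04]}

```text
t: 15.95
eef_pos: [0.5262, 0.0069, 0.2855]
tool_rot: [0.003, 0.995, 0.097, 0.001]
contact_force: [0.5, 0.1, -0.6]
gripper_width: 0.128
grasp_force: 38.9
```

Run:
```python
from h import *
goal([.5385,-.2646,.22],0,.162)
```

```text
off [-0.0403  0.2684  0.067 ] ang [ 0.0074 -0.0013  0.0407] F [ 0.5  0.1 -0.6]
```

Call:
drive_tool:
  deltas:
    - {"gripper":255,"offset":[-0.007,0.045,0],"angular":[0,0,0.01]}
    - {"gripper":255,"offset":[-0.014,0.09,0],"angular":[0,0,0.02]}
    - {"gripper":255,"offset":[-0.021,0.135,0],"angular":[0,0,0.03]}
    - {"gripper":255,"offset":[-0.028,0.18,0.005],"angular":[0,0,0.04]}
    - {"gripper":255,"offset":[-0.035,0.225,0.01],"angular":[0.007,0,0.04]}

```text
t: 16.45
eef_pos: [0.5357, -0.2205, 0.277]
tool_rot: [0.0, 0.997, 0.081, -0.0]
contact_force: [0.7, 0.7, -1.0]
gripper_width: 0.129
grasp_force: 38.9
```

Call:
drive_tool:
  deltas:
    - {"gripper":255,"offset":[-0.005,0.035,0.01],"angular":[0,0,0]}
    - {"gripper":255,"offset":[-0.005,0.043,0.03],"angular":[0,0,0]}
    - {"gripper":255,"offset":[-0.005,0.043,0.05],"angular":[0,0,0]}
    - {"gripper":255,"offset":[-0.005,0.043,0.056],"angular":[0,0,0]}
    - {"gripper":255,"offset":[-0.005,0.043,0.056],"angular":[0,0,0]}

```text
t: 16.95
eef_pos: [0.5373, -0.2615, 0.2195]
tool_rot: [-0.001, 0.997, 0.081, -0.002]
contact_force: [0.1, -0.2, -0.8]
gripper_width: 0.129
grasp_force: 38.8
```

Run:
```python
from h import *; from station import optics
goal([.5385,-.2646,.15],0,.162)
a=optics.read_camera('scene')[130:260,80:270]; b=optics.read_camera('side')[70:200,270:460]
w=optics.read_camera('wrist'); cv2.imwrite('pics/w6.png',w); cv2.imwrite('pics/s6.png',a)
cv2.imwrite('pics/c6.png',np.vstack([np.hstack([cv2.resize(i,(400,274),interpolation=cv2.INTER_CUBIC) for i in(a,b)]),cv2.resize(w,(800,326))[:, :] if 0 else cv2.copyMakeBorder(cv2.resize(w,(520,325)),0,0,140,140,0)]))
```

```text
off [0.0009 0.0033 0.0695] ang [-0.0022  0.0042  0.0014] F [ 0.1 -0.2 -0.8]
```

View pics/c6.png

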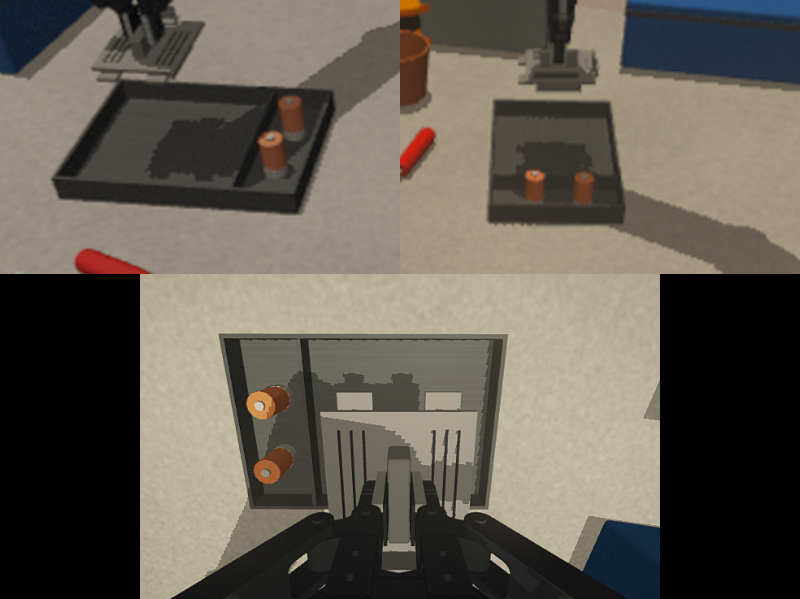

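The cover is held level, bar up, above the large section; both cells are untouched. Lowering.

Call:
drive_tool:
  deltas:
    - {"gripper":255,"offset":[0.001,0.003,0.03],"angular":[0,0,0]}
    - {"gripper":255,"offset":[0.001,0.003,0.06],"angular":[0,0,0]}
    - {"gripper":255,"offset":[0.001,0.003,0.09],"angular":[0,0,0]}
    - {"gripper":255,"offset":[0.001,0.003,0.105],"angular":[0,0,0]}
    - {"gripper":255,"offset":[0.001,0.003,0.108],"angular":[0,0,0]}

```text
t: 17.6
eef_pos: [0.5384, -0.2645, 0.1107]
tool_rot: [-0.001, 0.997, 0.081, -0.002]
contact_force: [-0.5, 0.6, -1.3]
gripper_width: 0.128
grasp_force: 38.8
```

Call:
drive_tool:
  deltas:
    - {"gripper":255,"offset":[0,0,0.002],"angular":[0,0,0]}
    - {"gripper":255,"offset":[0,0,0.004],"angular":[0,0,0]}
    - {"gripper":255,"offset":[0,0,0.004],"angular":[0,0,0]}

```text
t: 17.9
eef_pos: [0.5395, -0.2652, 0.1088]
tool_rot: [0.0, 0.997, 0.081, -0.0]
contact_force: [-0.1, -0.3, -1.2]
gripper_width: 0.126
grasp_force: 38.8
```

Call:
drive_tool:
  deltas:
    - {"gripper":255,"offset":[0,0,0.001],"angular":[0,0,0]}
    - {"gripper":255,"offset":[0,0,0.002],"angular":[0,0,0]}
    - {"gripper":255,"offset":[0,0,0.003],"angular":[0,0,0]}
    - {"gripper":255,"offset":[0,0,0.003],"angular":[0,0,0]}

```text
t: 18.3
eef_pos: [0.5387, -0.265, 0.1045]
tool_rot: [-0.0, 0.997, 0.081, -0.001]
contact_force: [-0.3, -0.4, -1.3]
gripper_width: 0.133
grasp_force: 38.8
```

Call:
drive_tool:
  deltas:
    - {"gripper":255,"offset":[0,0,0.001],"angular":[0,0,0]}
    - {"gripper":255,"offset":[0,0,0.0015],"angular":[0,0,0]}
    - {"gripper":255,"offset":[0,0,0.0015],"angular":[0,0,0]}

```text
t: 18.6
eef_pos: [0.5387, -0.265, 0.103]
tool_rot: [-0.0, 0.997, 0.081, -0.001]
contact_force: [0.5, -0.0, -1.8]
gripper_width: 0.13
grasp_force: 38.8
```

Call:
drive_tool:
  deltas:
    - {"gripper":255,"offset":[0,0,0.001],"angular":[0,0,0]}
    - {"gripper":255,"offset":[0,0,0.0015],"angular":[0,0,0]}
    - {"gripper":255,"offset":[0,0,0.0015],"angular":[0,0,0]}

```text
t: 18.9
eef_pos: [0.5388, -0.265, 0.1026]
tool_rot: [-0.0, 0.997, 0.081, -0.001]
contact_force: [-3.8, 1.1, 8.3]
gripper_width: 0.134
grasp_force: 40.2
```

Call:
drive_tool:
  deltas:
    - {"gripper":255,"offset":[0,0,0.0007],"angular":[0,0,0]}
    - {"gripper":255,"offset":[0,0,0.001],"angular":[0,0,0]}
    - {"gripper":255,"offset":[0,0,0.001],"angular":[0,0,0]}

```text
t: 19.2
eef_pos: [0.5388, -0.265, 0.1026]
tool_rot: [0.0, 0.997, 0.081, -0.001]
contact_force: [-6.5, 1.9, 16.4]
gripper_width: 0.131
grasp_force: 41.3
```

On the floor. I'll ease off and release, opening only a little first.

Call:
drive_tool:
  deltas:
    - {"gripper":255,"offset":[0,0,-0.001],"angular":[0,0,0]}
    - {"gripper":255,"offset":[0,0,-0.002],"angular":[0,0,0]}
    - {"gripper":255,"offset":[0,0,-0.002],"angular":[0,0,0]}

```text
t: 19.5
eef_pos: [0.5389, -0.2651, 0.1027]
tool_rot: [-0.0, 0.997, 0.081, -0.001]
contact_force: [-0.9, 0.3, 2.2]
gripper_width: 0.129
grasp_force: 39.3
```

Call:
drive_tool:
  deltas:
    - {"gripper":190,"offset":[0,0,0],"angular":[0,0,0]}
    - {"gripper":150,"offset":[0,0,0],"angular":[0,0,0]}
    - {"gripper":130,"offset":[0,0,0],"angular":[0,0,0]}
    - {"gripper":130,"offset":[0,0,0],"angular":[0,0,0]}

```text
t: 19.9
eef_pos: [0.5388, -0.265, 0.1026]
tool_rot: [-0.0, 0.997, 0.081, -0.001]
contact_force: [-0.8, 0.3, -0.1]
gripper_width: 0.492
grasp_force: 0.0
```

Call:
drive_tool:
  deltas:
    - {"gripper":130,"offset":[0,0,-0.01],"angular":[0,0,0]}
    - {"gripper":130,"offset":[0,0,-0.03],"angular":[0,0,0]}
    - {"gripper":130,"offset":[0,0,-0.07],"angular":[0,0,0]}
    - {"gripper":130,"offset":[0,0,-0.11],"angular":[0,0,0]}
    - {"gripper":130,"offset":[0,0,-0.15],"angular":[0,0,0]}

```text
t: 20.4
eef_pos: [0.539, -0.2649, 0.2549]
tool_rot: [-0.0, 0.997, 0.081, -0.001]
contact_force: [0.2, -0.4, 0.1]
gripper_width: 0.489
grasp_force: 0.0
```

Run:
```python
from h import *; from station import optics
a=optics.read_camera('scene'); b=optics.read_camera('side')[100:190,290:400]; w=optics.read_camera('wrist')
cv2.imwrite('pics/c7.png',np.vstack([np.hstack([cv2.resize(a,(440,275)),cv2.resize(b,(336,275),interpolation=cv2.INTER_CUBIC)]),cv2.copyMakeBorder(cv2.resize(w,(512,320)),0,0,132,132,0)]))
```

```text
(no output)
```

View pics/c7.png

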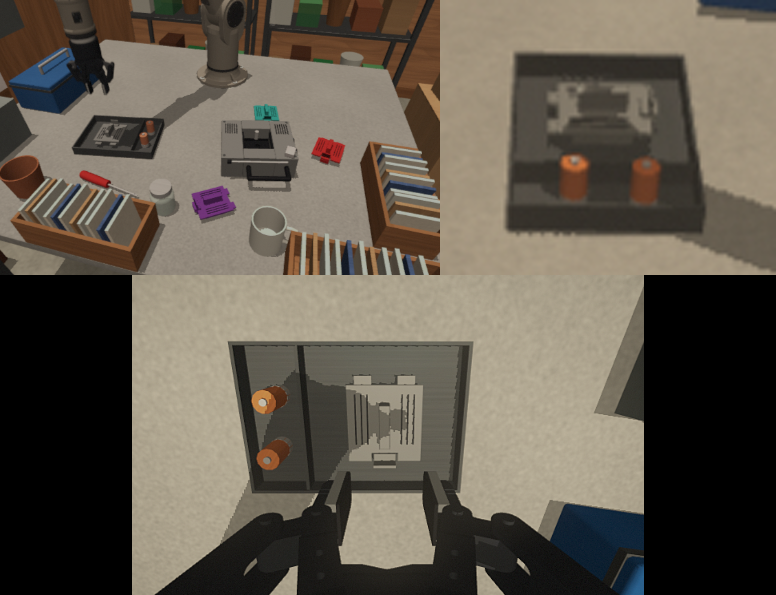

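The cover lies flat, bar up, in the large section (wrist view 385,422). The radio is open and the tin, cells, jar, driver and look-alikes look undisturbed.

```bash
python3 -c "
from station import bot
print(bot.hand_in())"
```

```text
the job is handed in; nothing more can be done
None
```

The cover is off the radio and lies flat, grip bar up, in the large section of the parts tray. The job was handed in at about 20.5 s. The tab needed a second press: the first reached about 6.5 N and didn't free the barb; the second freed it at about 8 N.

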